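# Block the laser: beam-block plate off its keeper hook and into the slot

### The job

Make the laser rail safe: hold the hook's red sprung keeper pressed down flush while you draw the black beam-block plate off the hook, then lower it gently, upright with its yellow edge up, into the slotted holder in front of the blue laser until it is fully home, and let go. Press the keeper and hook with a light touch, only a little harder than the spring needs, never force the plate against the keeper, let it spring shut behind the plate, and leave the lens, the mirror and the screwdriver alone.

Things in the scene. Friction and masses are not known exactly. Their poses are not given: they have to be found in the camera images.
- plate_center (a point): Centre of the black beam-block plate: 5 mm thick (its x axis), 60 mm wide (y), 105 mm high (z, up), about 80 g, yellow top edge. It hangs on the arm by a hole 18 mm wide and 20 mm high, whose upper edge is 18.5 mm above this point and rests on the arm. Above it 34 mm of solid plate can be gripped across the thickness.
- hook_seat (a point): Where the plate hangs (within 1 mm along the arm): centre line of the top of the hook's level aluminium arm, 140 to 155 mm above the table, 16 mm wide, 12 mm high. The frame's -x points along the arm to its free nose, whose rounded end is 57 mm away; z is up. Behind, in +x, the clamp's face is 61 mm away and the pillar 69 mm; they reach at most 6 mm above the arm.
- keeper_pin (a point): Pivot pin of the keeper in the arm's nose, 41.5 mm from hook_seat in -x, 4 mm below the arm's top. The keeper is a 6 mm wide steel tongue let into the arm, reaching 36 mm back from the pin towards the plate and ending in the catch. On it lies a red thumb pad, 1.7 mm high at 22 mm from the pin, sloping down evenly to nothing at the catch and at 14 mm from the pin.
- keeper (a joint): Keeper angle: 0 up (shut), 0.42 catch flush with the arm's top, 0.52 on its stop. Shut, the catch stands 14 mm above the arm and blocks the plate, even lifted; it must be flush to let the plate by. Pressing takes about 2.5 N to start, 5 N when flush. It springs back, but the hole's edge holds it down once over the catch; lifted 3 to 7 mm, the plate then passes over the pad.
- slot_floor (a point): Centre of the floor of the plate holder's slot, 40 mm above the table, on the laser rail. z up; slot 66 mm long (x), 8 mm wide (y), 26 mm deep, with a flared mouth above, its top 36 mm above this point and 18 mm wide. The plate stands in it with its thickness along y, either face to the laser. The laser head is on the -y side: front 54 mm away, top 62 mm above this point.
- lens: Bystander: violet lens in a black ring on a post, 120 mm high; origin at the middle of its base (50 x 64 mm).
- mirror: Bystander: mirror mount with brass screws on a post, 126 mm high; origin at the middle of its base (50 x 64 mm).
- driver: Bystander: screwdriver lying on the table; origin on the table under its middle.
Not all that is in view belongs to the job. Of the things that look like the part that bears plate_center, the middle-sized one is meant.

How it is judged (in metres and radians):
On the way, in this order (a step that is already met when the one before it is completed fails the run):
1. the keeper is pressed down nearly flush while the plate still hangs behind it (value of joint keeper above 0.35 rad and x of plate_center in the frame of hook_seat above -0.012 m and distance between plate_center and hook_seat below 0.035 m), for 0.1 s.
2. the plate is clear of the hook and the keeper has sprung shut (distance between plate_center and hook_seat above 0.07 m and contact force between plate and hook below 0.05 N and value of joint keeper below 0.06 rad), for 0.1 s.
At the end, for the whole second after the job is handed in: The plate stands in the slot, yellow edge up, released, at rest: centre within 8 mm of the slot centre from above and at most 55.5 mm above its floor, within 0.15 rad of upright and 0.16 rad of the slot's direction; the keeper is shut (below 0.06 rad) (horizontal distance between plate_center and slot_floor below 0.008 m and z of plate_center in the frame of slot_floor below 0.0555 m and angle between plate_center's own z axis and vertical below 0.15 rad and angle between the x axis of plate_center and the y axis of slot_floor, either way round below 0.16 rad and linear speed of plate below 0.02 m/s and value of joint keeper below 0.06 rad); the robot touches nothing.
It fails at once if the keeper or hook is pressed by the gripper with more than 16 N (contact force between the fingers and hook above 16 N).
It fails at once if the plate is forced against the keeper or hook with more than 15 N (contact force between plate and hook above 15 N).
It fails at once if the plate is rammed into its holder with more than 35 N (contact force between plate and rail above 35 N).
It fails at once if the lens, the mirror or the screwdriver is moved by more than 15 mm (distance of any of lens, mirror, driver from where it was at the start of the episode above 0.015 m).
It also fails if it takes over 62 s, if anything falls off the work surface, if the arm or the gripper's body presses on something with over 40 N, if the wrist force passes 120 N, or if a joint passes its speed limit or range.

### The arm

A 6-joint arm with a two-finger parallel gripper is mounted at the origin on the work surface. World frame = base frame: x ahead of the robot, y to its left, z up, the work surface at z = 0. Lengths are in mm, angles in rad, forces in N, time in s.
With the tool pointing down it reaches from about 150 to 775 mm from the base axis. Payload 6.1 kg.
Tool frame: the origin (TCP) lies at the very end of the fingers, on their centre line; the grasp point (between the pads) lies 19 mm behind it; z points along the fingers, y is the line along which they close (so a half turn about z gives the same grasp; the last joint's range is limited). The gripper opens to 85 mm and grips with 20 to 120 N. Pads are 22 mm wide; open, the fingers measure 114 mm over their backs; the gripper's body (76 mm by 85 mm) begins 54 mm behind the grasp point. The pads swing forward as they close: fully open they stand 13 mm farther back than shut.
Start: joints at [-1.283, 0.126, -0.04, 1.405, 0, 1.571], TCP at [149.011, -503.392, 231.295] pointing down, gripper open.
Joint ranges: [-2.72, 2.72], [-0.95, 1.95], [-1.27, 1.35], [-1.78, 2.02], [-1.46, 1.47], [-3.14, 3.14]. Speed limits (rad/s): [2.39, 2.39, 3.01, 3.14, 3.14, 3.14].

### API

Orientations are given as a unit quaternion [w, x, y, z].
In Python, from plant import sensors, vision, env gives the robot as it stands.
- The arm moves only by the tool drive_tool, never from a script. Its arguments are lists of equal length, an entry for each row: "translation": the shift along the world's x, y, z in m, a list of three; "yaw": the turn about the world's z in degrees; "hand": the finger opening in m, from 0 to 0.0854. A call has 1 to 5 rows; each row shifts and turns the commanded pose from where the row before left it; what a row does not reach is not made up. A row lasts 1/8 s, in which the tool goes at most 62.5 mm and 10.7 degrees, less where a joint would pass 70% of its speed; a pose out of reach is approached as far as the arm can. A call is refused whole if a number of a shift passes 0.0625 or a number of a turn 10.7, either way. A call with a gripper value outside its range is refused whole. The fingers move at their own pace and stop on an object; "squeeze" is the grip in N (left out, the last holds). Time passes only in rows, so rows that do not move let the fingers close. It gives the time, the measured TCP pose, the force, the opening and the grip force at its end, in the units of the state.
- sensors.observe(): the state, without advancing time (a new reading comes with each control period).
- vision.capture(name): name is "scene" or "top"; returns a dict with "frame" (400x640x3 uint8, red, green, blue), "fx", "fy", "cx", "cy" (pixels), "xyz" and "attitude" of the camera in the world. Camera axes: x right, y up, looking along -z (the intrinsics and any distortion apply to the point x, -y, -z); pixel columns grow to the right and rows downward; lengths in mm; the calibration is good to about 2 mm. A picture is of the moment at which its call begins. There is no depth.
- env.job_done(): hands the job in; it is judged then, once.
Trained networks look in a picture, given as the dict that the camera call returned (one of the last four; its "shot" number tells which), for a name from the list of things; names that differ only in an ending like _2 or _b are one class to them, and where a whole thing is asked for, a point or a joint stands for the part that bears it (a point fixed in the world has none). Each returns a list of dicts, best first, with "confidence" (0 to 1); they miss things now and then, are a little off and sometimes report something else, mostly with a low value. They report only what shows in the picture. A call takes as long as a camera call. They do not tell look-alikes from the thing itself.
- vision.look_for(query, picture): "pixel" ([column, row] in pixels, amid what is visible of it).
The state is a dict: "t": time; "q": joint angles; "dq": joint speeds; "joint_torque": joint torques, N m; "eef_pos": TCP position; "tool_rot": TCP orientation; "ft_force": force on the tool from outside, world axes, zero at the start; "wrist_torque": the same for the moment, N m; "width": opening from 0.0 (shut) to 1.0 (fully open); "finger_force": force on a finger pad.
Only numpy, scipy, OpenCV 4.12 (cv2) and the standard library are available. Lean on these libraries where they do the work, as an engineer would, in place of code of your own. Each camera call takes 0.05 s, during which the arm holds its last target. There are 200 camera calls.

## Working session

There is one attempt and no reset: what is moved stays moved. The work goes in short steps, Python scripts to look and compute and a tool call to move; the robot and the scene stay as the last step left them, time stands still between calls to the robot, and variables do not carry over. Pictures are saved under pics/ and viewed, at most 10 in all, crops included, and the job is handed in when it is done.

Besides the shell and the picture viewer there is one more tool, called by a JSON object that holds its "api" and its "payload". drive_tool: Moves the arm, as the interface text tells. Its arguments: {"type":"object","properties":{"translation":{"type":"array"},"yaw":{"type":"array"},"hand":{"type":"array"},"squeeze":{"type":"number"}},"required":["translation","yaw","hand"]}

```bash
mkdir -p pics; ls; cat > h.py <<'E'
import numpy as np, cv2
from plant import sensors, vision, env
from scipy.spatial.transform import Rotation as R
def rot(c):
    w,x,y,z=c["attitude"]; return R.from_quat([x,y,z,w]).as_matrix()
def ray(c,p):
    d=rot(c)@np.array([(p[0]-c["cx"])/c["fx"],-(p[1]-c["cy"])/c["fy"],-1]); return np.array(c["xyz"]),d
def atz(c,p,z):
    o,d=ray(c,p); return o+d*(z-o[2])/d[2]
def proj(c,P):
    q=rot(c).T@(np.array(P,float)-np.array(c["xyz"])); return np.array([c["cx"]+c["fx"]*q[0]/-q[2], c["cy"]-c["fy"]*q[1]/-q[2]])
def tri(l):
    A=np.zeros((3,3));b=np.zeros(3)
    for c,p in l:
        o,d=ray(c,p);d=d/np.linalg.norm(d);M=np.eye(3)-np.outer(d,d);A+=M;b+=M@o
    return np.linalg.solve(A,b)
def save(c,n,crop=None,s=1):
    f=c["frame"][:,:,::-1]
    if crop: f=f[crop[1]:crop[3],crop[0]:crop[2]]
    cv2.imwrite("pics/"+n,cv2.resize(np.ascontiguousarray(f),None,fx=s,fy=s,interpolation=cv2.INTER_CUBIC))
E
python3 - <<'E'
from h import *
np.set_printoptions(precision=1,suppress=True)
for n in("scene","top"):
    c=vision.capture(n); save(c,n+"0.png",None,1.25)
    print(n,{k:v for k,v in c.items() if k!="frame"})
    for q in("plate_center","hook_seat","keeper_pin","keeper","slot_floor","lens","mirror","driver"):
        print(q,[(np.round(r["pixel"],1).tolist(),round(r["confidence"],2)) for r in vision.look_for(q,c)])
print(sensors.observe())
E
```

```text
pics
scene {'fx': 391.9701796897799, 'fy': 391.9701796897799, 'cx': 315.9332147347654, 'cy': 192.19455981359616, 'xyz': array([ 950.8, -363.2,  778.6]), 'attitude': array([0.9, 0.3, 0.1, 0.4]), 'shot': 1}
plate_center [([390.2, 184.9], 0.81), ([339.8, 113.7], 0.6), ([363.7, 134.5], 0.57)]
hook_seat [([376.7, 146.1], 0.66), ([349.9, 136.3], 0.37)]
keeper_pin [([375.7, 148.1], 0.74), ([171.1, 273.7], 0.54)]
keeper [([351.8, 134.7], 0.59)]
slot_floor [([172.4, 275.8], 0.75)]
lens [([380.4, 274.0], 0.79)]
mirror [([439.6, 196.1], 0.77)]
driver [([245.4, 171.1], 0.75)]
top {'fx': 408.0212170136398, 'fy': 408.0212170136398, 'cx': 319.1270705230498, 'cy': 196.64955939993834, 'xyz': array([ 416.9,  -28.3, 1041.7]), 'attitude': array([-0.7, -0.1,  0.1,  0.7]), 'shot': 2}
plate_center [([217.1, 253.1], 0.97), ([243.4, 204.8], 0.57)]
hook_seat [([222.4, 205.7], 0.59)]
keeper_pin [([218.6, 205.8], 0.74), ([316.3, 125.0], 0.21)]
keeper [([250.3, 200.3], 0.37)]
slot_floor [([439.9, 215.1], 0.56), ([221.3, 205.9], 0.3)]
lens [([315.8, 124.5], 0.97)]
mirror [([221.7, 129.1], 0.88)]
driver [([321.3, 286.7], 0.91)]
{'t': 0.9, 'q': array([-1.3,  0.1, -0. ,  1.4,  0. ,  1.6]), 'dq': array([ 0.,  0.,  0., -0.,  0., -0.]), 'joint_torque': array([  0. , -43.6,  35.3,   0. ,   0. ,  -0. ]), 'eef_pos': array([ 149. , -503.4,  231.3]), 'tool_rot': array([0. , 1. , 0.1, 0. ]), 'ft_force': array([ 0.1, -0.3, -0.6]), 'wrist_torque': array([ 0. ,  0. , -0.1]), 'finger_force': 0.0, 'width': 0.9971527896058627}
```

View pics/scene0.png

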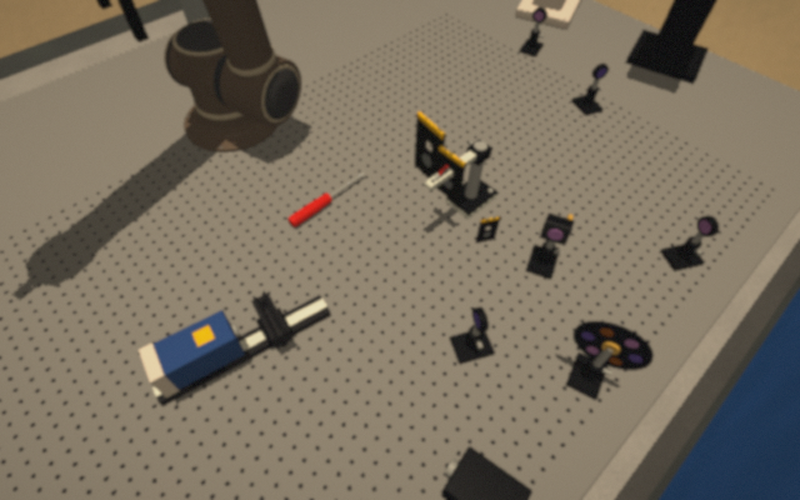

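View pics/top0.png

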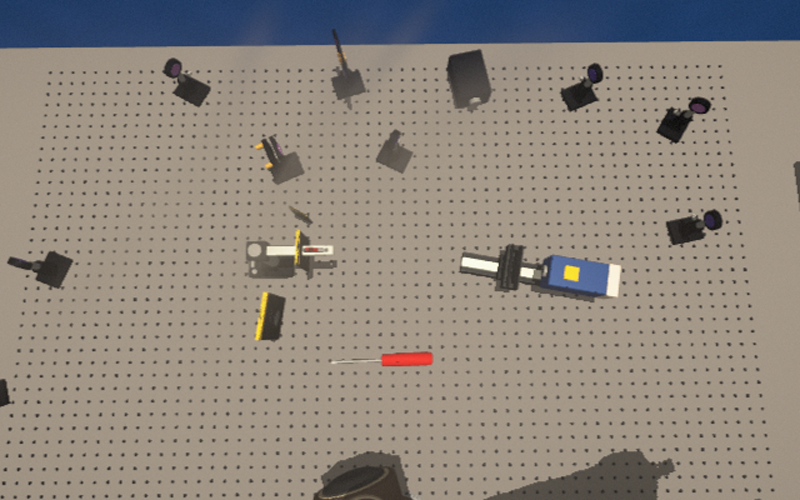

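The hanging plate (scene 355,125; top 238,197 native) is the middle of three: the small one lies at top 238,170 and the large one stands at 214,252. The nose points toward -y. The holder is at about top 407,213, and the laser is beyond it at -y. I'll zoom in next.

```bash
python3 - <<'E'
from h import *
np.set_printoptions(precision=2,suppress=True)
c=vision.capture("top"); s=vision.capture("scene")
import pickle; pickle.dump((c,s),open("cs.pkl","wb"))
def cr(c,b,k): return cv2.resize(np.ascontiguousarray(c["frame"][b[1]:b[3],b[0]:b[2],::-1]),None,fx=k,fy=k,interpolation=cv2.INTER_CUBIC)
cv2.imwrite("pics/a.png",np.vstack([cr(c,(195,180,275,217),10),np.zeros((4,800,3),np.uint8),cr(c,(365,192,465,237),8)][:1]+[cr(c,(365,190,465,220),8)]))
cv2.imwrite("pics/b.png",np.hstack([cr(s,(325,85,405,165),5),cr(s,(185,220,265,300),5)]))
print(rot(c),c["xyz"]);print(sensors.observe()["tool_rot"])
E
```

```text
[[-0.01  0.99 -0.17]
 [-1.   -0.01  0.  ]
 [-0.    0.17  0.99]] [ 416.94  -28.35 1041.7 ]
[0.   0.99 0.14 0.  ]
```

View pics/a.png

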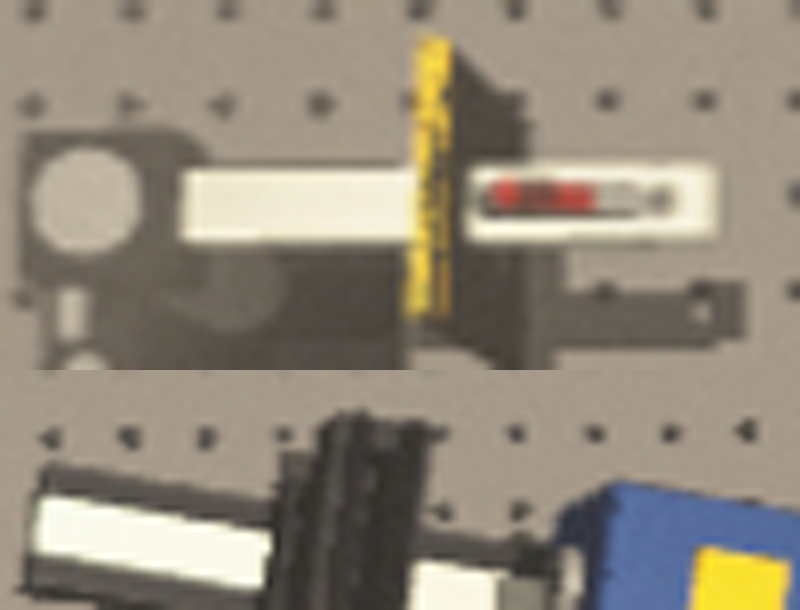

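View pics/b.png

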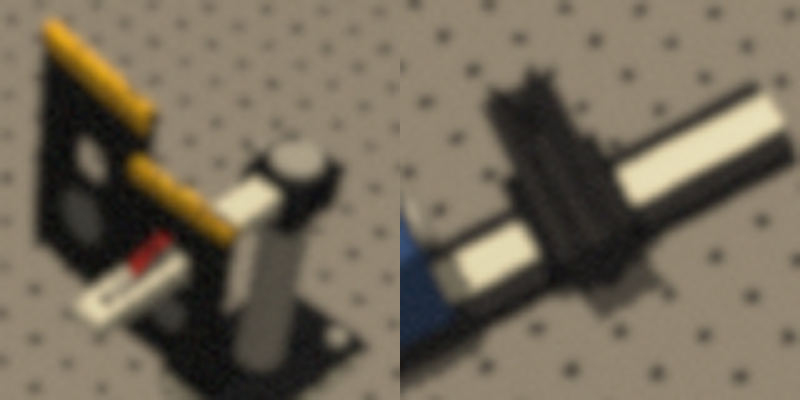

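The arm runs from the clamp at native top 213.0,200.5 to the nose at 266.8,200.3. The plate's yellow edge is centred at top 237.4,197.7 and scene 361.6,124.6. The holder is dark, so I'll triangulate and view it with the contrast stretched.

```bash
python3 - <<'E'
from h import *
import pickle; c,s=pickle.load(open("cs.pkl","rb"))
np.set_printoptions(precision=1,suppress=True)
def b(o,k,x,y): return ((x+.5)/k-.5+o[0],(y+.5)/k-.5+o[1])
A=(195,180);B=(325,85)
T=lambda x,y:b(A,10,x,y); S=lambda x,y:b(B,5,x,y)
print("nose",tri([(c,T(716,203)),(s,S(90,309))]))
print("yel far/near ends", tri([(c,T(433,40)),(s,S(233,238))]),tri([(c,T(416,314)),(s,S(133,160))]))
print("yel ctr",tri([(c,T(424,177)),(s,S(183,198))]))
for z in(140,147,155): print(z,"nose",atz(c,T(717,203),z),"clamp",atz(c,T(183,205),z),"mid w",atz(c,T(600,165),z),atz(c,T(600,241),z),"yel",atz(c,T(433,40),z+34),atz(c,T(416,314),z+34))
def cr(c,b,k):
    f=c["frame"][b[1]:b[3],b[0]:b[2],::-1].astype(float); f=np.clip(255*(f/110)**0.6,0,255).astype(np.uint8)
    return cv2.resize(f,None,fx=k,fy=k,interpolation=cv2.INTER_CUBIC)
cv2.imwrite("pics/c.png",np.hstack([cr(c,(385,185,435,245),8),cr(s,(190,220,240,280),8)]))
E
```

```text
nose [562.2  88.5 154.2]
yel far/near ends [592.7 144.8 182.4] [532.5 145.8 186.1]
yel ctr [562.5 145.6 184.2]
140 nose [564.5  90.  140. ] clamp [565.1 209.6 140. ] mid w [573.3 116.4 140. ] [556.1 116.1 140. ] yel [595.3 147.6 174. ] [535.4 149.8 174. ]
147 nose [563.3  89.1 147. ] clamp [563.9 207.8 147. ] mid w [572.1 115.2 147. ] [555.  114.9 147. ] yel [593.8 146.2 181. ] [534.4 148.4 181. ]
155 nose [562.  88. 155.] clamp [562.6 205.6 155. ] mid w [570.7 114.  155. ] [553.8 113.7 155. ] yel [592.2 144.6 189. ] [533.3 146.7 189. ]
```

View pics/c.png

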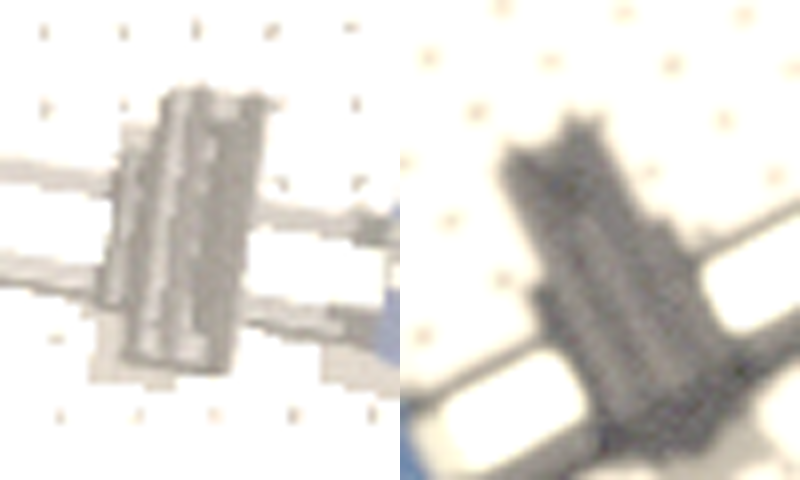

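```bash
python3 - <<'E'
from h import *
import pickle; c,s=pickle.load(open("cs.pkl","rb"))
np.set_printoptions(precision=2,suppress=True)
def b(o,k,x,y): return ((x+.5)/k-.5+o[0],(y+.5)/k-.5+o[1])
T=lambda x,y:b((385,185),8,x,y)
P=[atz(c,T(*p),76)[:2] for p in[(165,90),(268,95),(230,372),(122,360)]]
print(np.array(P),np.mean(P,0))
d=P[0]-P[3];e=P[1]-P[2];print("yaw of long edges from +x",np.arctan2(d[1],d[0]),np.arctan2(e[1],e[0]),np.hypot(*d),np.hypot(*(P[1]-P[0])))
R2=lambda x,y:b((365,190),8,x,y)
r=[atz(c,R2(*p),20)[:2] for p in[(37,527),(268,562)]];print("rail",r,np.arctan2(*(r[0]-r[1])))
# overlay
ctr=np.mean(P,0);th=(np.arctan2(d[1],d[0])+np.arctan2(e[1],e[0]))/2
ux=np.array([np.cos(th),np.sin(th)]);uy=np.array([-ux[1],ux[0]])
def cr(c,o,k=8):
    f=c["frame"][o[1]:o[1]+60,o[0]:o[0]+50,::-1].astype(float); f=np.clip(255*(f/80)**0.5,0,255).astype(np.uint8)
    f=cv2.resize(f,None,fx=k,fy=k,interpolation=cv2.INTER_CUBIC)
    for L,W,z,col in((66,18,76,(0,0,255)),(66,8,66,(0,255,0))):
        q=[proj(c,[*(ctr+ux*L/2*i+uy*W/2*j),z]) for i,j in((1,1),(1,-1),(-1,-1),(-1,1))]
        q=np.array([[(a[0]-o[0]+.5)*k-.5,(a[1]-o[1]+.5)*k-.5] for a in q])
        cv2.polylines(f,[q.round().astype(int)],True,col,1)
    return f
cv2.imwrite("pics/d.png",np.hstack([cr(c,(385,185)),cr(s,(190,220))]))
E
```

```text
[[ 581.71 -235.12]
 [ 579.91 -265.94]
 [ 496.93 -250.59]
 [ 500.77 -218.8 ]] [ 539.83 -242.61]
yaw of long edges from +x -0.19887960807613284 -0.182997754516462 82.57419285066585 30.879160742446185
rail [array([ 442.15, -151.25]), array([ 430.8 , -222.37])] 0.15828679609741358
```

View pics/d.png

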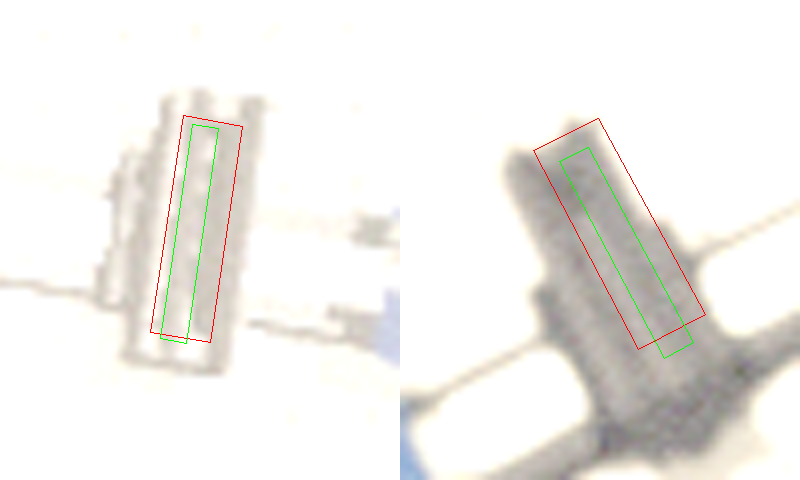

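The overlay shows the dark outline includes a visible side wall, so the outline centre is biased. I need a view stretched over the dark range only.

```bash
python3 - <<'E'
from h import *
import time
def avg(n,k=12): return np.mean([vision.capture(n)["frame"].astype(float) for _ in range(k)],0)
T=avg("top");S=avg("scene"); np.savez("avg.npz",T=T,S=S)
def cr(F,o,w,h,k):
    f=F[o[1]:o[1]+h,o[0]:o[0]+w,::-1].mean(2); print(np.percentile(f,[1,5,10,20,30,40,60]).round())
    lo=np.percentile(f,1); f=np.clip(255*(f-lo)/(55),0,255).astype(np.uint8)
    return cv2.resize(f,None,fx=k,fy=k,interpolation=cv2.INTER_CUBIC)
cv2.imwrite("pics/e.png",np.hstack([cr(T,(395,190),27,45,13),cr(S,(198,228),34,45,13)]))
E
```

```text
[50. 51. 52. 56. 61. 69. 95.]
[ 26.  30.  33.  36.  40.  48. 115.]
```

View pics/e.png

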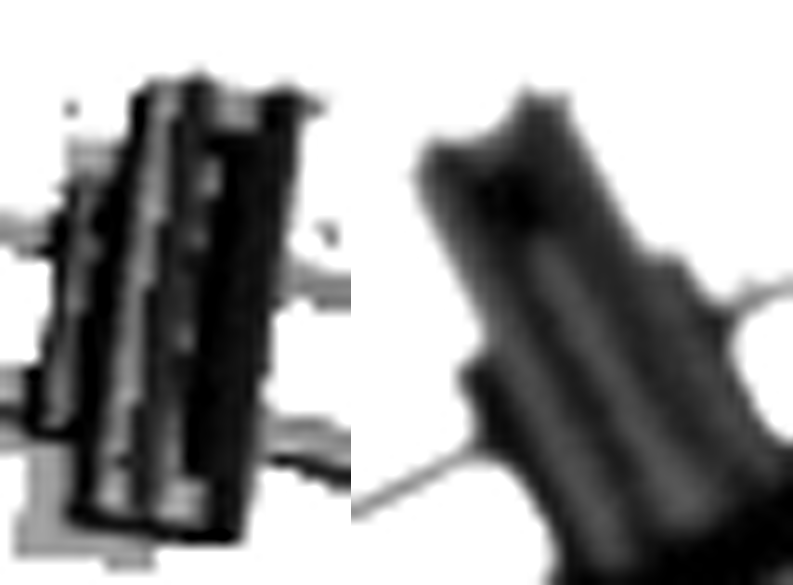

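```bash
python3 - <<'E'
from h import *
import pickle; c,s=pickle.load(open("cs.pkl","rb"))
np.set_printoptions(precision=1,suppress=True)
T=lambda x,y:((x+.5)/13-.5+395,(y+.5)/13-.5+190)
for z in(66,71,76):
    a=atz(c,T(235,130),z);e=atz(c,T(182,475),z);m=(a+e)/2;d=a-e
    print(z,m,np.hypot(*d[:2]),"yaw",np.arctan2(d[1],d[0]).round(3))
    ux=d/np.hypot(*d[:2]);uy=np.array([-ux[1],ux[0],0])
    for i,j,zz in((33,9,76),(33,-9,76),(-33,9,76),(-33,-9,76),(33,0,66),(-33,0,66),(-41,12,76),(-41,-12,76),(41,12,76),(41,-12,76)):
        P=m+ux*i+uy*j;P[2]=zz
        q=proj(s,P);q2=proj(c,P); print((i,j,zz),((q-[198,228]+.5)*13+[351,0]).round(),((q2-[395,190]+.5)*13).round())
E
```

```text
66 [ 542.  -248.4   66. ] 65.56556091693868 yaw -0.197
(33, 9, 76) [719. 441.] [200. 112.]
(33, -9, 76) [609. 498.] [296. 130.]
(-33, 9, 76) [548. 119.] [145. 462.]
(-33, -9, 76) [440. 171.] [243. 481.]
(33, 0, 66) [676. 499.] [236. 129.]
(-33, 0, 66) [507. 176.] [182. 477.]
(-41, 12, 76) [545.  73.] [122. 502.]
(-41, -12, 76) [403. 142.] [253. 527.]
(41, 12, 76) [759. 473.] [190.  67.]
(41, -12, 76) [611. 549.] [319.  91.]
71 [ 541.3 -247.3   71. ] 65.2295700819501 yaw -0.197
(33, 9, 76) [723. 434.] [194. 115.]
(33, -9, 76) [612. 490.] [290. 133.]
(-33, 9, 76) [551. 112.] [139. 466.]
(-33, -9, 76) [444. 164.] [237. 484.]
(33, 0, 66) [680. 492.] [230. 133.]
(-33, 0, 66) [511. 170.] [176. 480.]
(-41, 12, 76) [549.  66.] [116. 506.]
(-41, -12, 76) [407. 135.] [247. 530.]
(41, 12, 76) [763. 465.] [184.  70.]
(41, -12, 76) [615. 542.] [313.  94.]
76 [ 540.7 -246.2   76. ] 64.89357924696147 yaw -0.197
(33, 9, 76) [726. 427.] [188. 119.]
(33, -9, 76) [616. 483.] [284. 137.]
(-33, 9, 76) [555. 105.] [133. 469.]
(-33, -9, 76) [448. 157.] [231. 488.]
(33, 0, 66) [683. 484.] [224. 136.]
(-33, 0, 66) [515. 163.] [170. 484.]
(-41, 12, 76) [553.  60.] [110. 509.]
(-41, -12, 76) [411. 128.] [241. 534.]
(41, 12, 76) [766. 458.] [178.  74.]
(41, -12, 76) [619. 534.] [307.  98.]
```

Estimates:
- **Seat:** about (562.4, 145.4), with the arm top at z≈152 and the arm along world y.
- **Slot:** about (542, -248), with its long axis yawed -0.19.

Next I'll move above the plate.

{"api": "drive_tool", "payload": {"translation": [[0.03,0.047,0],[0.03,0.047,0],[0.03,0.047,0],[0.03,0.047,0],[0.03,0.047,0]], "yaw": [-3.2,-3.2,-3.2,-3.2,-3.2], "hand": [0.016,0.016,0.016,0.016,0.016], "squeeze": 30}}

```text
t: 2.82
eef_pos: [299.7, -266.9, 231.5]
tool_rot: [0.0, 1.0, 0.003, 0.0]
ft_force: [0.5, -0.3, -0.4]
width: 0.19
finger_force: 0.0
```

{"api": "drive_tool", "payload": {"translation": [[0.03,0.047,0],[0.03,0.047,0],[0.03,0.047,0],[0.03,0.047,0],[0.03,0.047,0]], "yaw": [0,0,0,0,0], "hand": [0.016,0.016,0.016,0.016,0.016]}}

```text
t: 3.45
eef_pos: [449.8, -31.6, 231.5]
tool_rot: [0.0, 1.0, 0.004, 0.0]
ft_force: [0.7, -1.5, 1.2]
width: 0.186
finger_force: 0.0
```

{"api": "drive_tool", "payload": {"translation": [[0.03,0.047,0],[0.03,0.047,0],[0.03,0.047,0],[0,0,0]], "yaw": [0,0,0,0], "hand": [0.016,0.016,0.016,0.016]}}

```text
t: 3.95
eef_pos: [543.4, 58.0, 230.2]
tool_rot: [-0.02, 0.999, 0.043, -0.002]
ft_force: [-0.3, -0.1, 0.1]
width: 0.188
finger_force: 0.0
```

```bash
python3 - <<'E'
from h import *
np.set_printoptions(precision=3,suppress=True)
o=sensors.observe();print(o["q"],o["dq"],o["eef_pos"],o["tool_rot"])
E
```

```text
[0.085 0.168 0.007 1.411 0.04  3.141] [-0.025 -0.043 -0.039  0.023 -0.016  0.002] [543.427  58.003 230.217] [-0.02   0.999  0.043 -0.002]
```

{"api": "drive_tool", "payload": {"translation": [[0,0,0],[0,0,0]], "yaw": [0,0], "hand": [0.016,0.016]}}

```text
t: 4.2
eef_pos: [541.3, 56.1, 231.7]
tool_rot: [-0.02, 0.999, 0.041, -0.001]
ft_force: [-0.4, 0.4, -0.2]
width: 0.185
finger_force: 0.0
```

Joint 6 hit its limit. I'll use the half-turn-equivalent grasp, turning +175°.

{"api": "drive_tool", "payload": {"translation": [[0,0,0.005],[0,0,0],[0,0,0],[0,0,0],[0,0,0]], "yaw": [10.5,10.5,10.5,10.5,10.5], "hand": [0.016,0.016,0.016,0.016,0.016]}}

```text
t: 4.82
eef_pos: [541.4, 56.0, 236.9]
tool_rot: [-0.017, 0.876, 0.481, -0.01]
ft_force: [-1.2, -0.1, 0.2]
width: 0.191
finger_force: 0.0
```

{"api": "drive_tool", "payload": {"translation": [[0,0.01,0],[0,0.01,0],[0,0.01,0],[0,0.01,0],[0,0.01,0]], "yaw": [10.5,10.5,10.5,10.5,10.5], "hand": [0.016,0.016,0.016,0.016,0.016]}}

```text
t: 5.45
eef_pos: [541.5, 106.2, 236.9]
tool_rot: [-0.011, 0.573, 0.819, -0.016]
ft_force: [0.5, 0.9, 0.0]
width: 0.187
finger_force: 0.0
```

{"api": "drive_tool", "payload": {"translation": [[0,0,0],[0,0,0],[0,0,0],[0,0,0],[0,0,0]], "yaw": [10.5,10.5,10.5,10.5,10.5], "hand": [0.016,0.016,0.016,0.016,0.016]}}

```text
t: 6.08
eef_pos: [541.5, 105.9, 236.9]
tool_rot: [-0.002, 0.151, 0.988, -0.02]
ft_force: [0.0, -0.8, 0.6]
width: 0.183
finger_force: 0.0
```

{"api": "drive_tool", "payload": {"translation": [[0.01,0.02,0],[0.01,0.01,0],[0,0,0]], "yaw": [8,8,0], "hand": [0.016,0.016,0.016]}}

```text
t: 6.45
eef_pos: [561.9, 136.5, 236.6]
tool_rot: [0.0, 0.016, 1.0, -0.02]
ft_force: [0.2, 0.3, -0.0]
width: 0.182
finger_force: 0.0
```

```bash
python3 - <<'E'
from h import *
np.set_printoptions(precision=4,suppress=True)
o=sensors.observe();print(o["q"],o["eef_pos"],o["tool_rot"],o["width"])
w,x,y,z=o["tool_rot"];print(R.from_quat([x,y,z,w]).as_matrix())
E
```

```text
[ 0.2579  0.2371  0.106   1.45   -0.0384  0.2895] [561.8626 136.4896 236.5863] [ 0.0002  0.0157  0.9997 -0.0199] 0.18246758668561713
[[-0.9995  0.0314 -0.0002]
 [ 0.0314  0.9987 -0.0398]
 [-0.0011 -0.0398 -0.9992]]
```

A 0.04 rad tilt was left over from hitting the limit. I'll cancel it by repeating the push mirrored at the other joint-6 limit.

{"api": "drive_tool", "payload": {"translation": [[0,-0.01,0],[0,-0.01,0],[0,-0.01,0],[0,-0.01,0],[0,-0.01,0]], "yaw": [10.6,10.6,10.6,10.6,10.6], "hand": [0.016,0.016,0.016,0.016,0.016]}}

```text
t: 7.08
eef_pos: [561.2, 85.5, 236.8]
tool_rot: [0.009, -0.434, 0.901, -0.018]
ft_force: [-0.1, -0.5, -0.1]
width: 0.185
finger_force: 0.0
```

{"api": "drive_tool", "payload": {"translation": [[0,-0.01,0],[0,-0.01,0],[0,-0.01,0],[0,-0.01,0],[0,-0.01,0]], "yaw": [10.6,10.6,10.6,10.6,10.6], "hand": [0.016,0.016,0.016,0.016,0.016]}}

```text
t: 7.7
eef_pos: [561.1, 35.5, 236.7]
tool_rot: [-0.016, 0.79, -0.613, 0.012]
ft_force: [0.1, 0.2, -0.2]
width: 0.187
finger_force: 0.0
```

{"api": "drive_tool", "payload": {"translation": [[0,-0.01,0],[0,-0.01,0],[0,-0.01,0],[0,0,0],[0,0,0]], "yaw": [10.6,10.6,10.6,10.6,10.6], "hand": [0.016,0.016,0.016,0.016,0.016]}}

```text
t: 8.32
eef_pos: [561.1, 5.7, 236.7]
tool_rot: [-0.02, 0.98, -0.196, 0.004]
ft_force: [0.3, 0.1, -0.1]
width: 0.187
finger_force: 0.0
```

{"api": "drive_tool", "payload": {"translation": [[0,0,0],[0,0,0],[0,-0.03,0]], "yaw": [10.6,9,0], "hand": [0.016,0.016,0.016]}}

```text
t: 8.7
eef_pos: [561.3, -20.9, 236.7]
tool_rot: [-0.019, 0.999, -0.029, 0.0]
ft_force: [0.0, -1.1, 0.7]
width: 0.186
finger_force: 0.0
```

```bash
cat > st.py <<'E'
from h import *
np.set_printoptions(precision=4,suppress=True)
o=sensors.observe();print(o["q"],o["eef_pos"],o["tool_rot"],o["width"],o["ft_force"])
w,x,y,z=o["tool_rot"];print(R.from_quat([x,y,z,w]).as_matrix()[:,1:])
E
python3 st.py
```

```text
[-0.0571  0.1967  0.0557  1.4304  0.038  -3.1402] [561.332  -20.8649 236.6616] [-0.019   0.9994 -0.0293  0.0002] 0.1864795061213912 [ 0.0074 -1.0766  0.6515]
[[-0.0585  0.0015]
 [-0.9976  0.038 ]
 [-0.038  -0.9993]]
```

At the limit now; tilt 0.038 toward +y. Push on gently.

{"api": "drive_tool", "payload": {"translation": [[0,-0.025,0],[0,-0.025,0]], "yaw": [0,0], "hand": [0.016,0.016]}}

```text
t: 8.95
eef_pos: [563.8, -48.5, 236.6]
tool_rot: [-0.01, 0.999, -0.049, 0.0]
ft_force: [-0.0, 0.6, 0.3]
width: 0.197
finger_force: 0.0
```

```bash
python3 st.py
```

```text
[-0.0959  0.2047  0.0658  1.4323  0.0192 -3.1391] [563.7914 -48.5096 236.6151] [-0.0096  0.9987 -0.0492  0.0002] 0.19669533944432668 [-0.0451  0.5866  0.3223]
[[-0.0982  0.0014]
 [-0.995   0.0192]
 [-0.0192 -0.9998]]
```

Halfway; repeat.

{"api": "drive_tool", "payload": {"translation": [[0,-0.025,0],[0,-0.018,0]], "yaw": [0,0], "hand": [0.016,0.016]}}

```text
t: 9.2
eef_pos: [566.6, -71.5, 236.3]
tool_rot: [-0.002, 0.998, -0.064, -0.0]
ft_force: [0.5, -0.0, -0.4]
width: 0.191
finger_force: 0.0
```

```bash
python3 st.py
```

```text
[-0.1273  0.2152  0.0783  1.4348  0.0037 -3.1402] [566.5742 -71.4514 236.2993] [-0.0019  0.9979 -0.0643 -0.0003] 0.19062357104420286 [ 0.5174 -0.0301 -0.3844]
[[-0.1284 -0.0004]
 [-0.9917  0.0038]
 [-0.0037 -1.    ]]
```

{"api": "drive_tool", "payload": {"translation": [[0,0.014,0],[0,0.014,0],[0,0.014,0],[0,0.014,0],[0,0.014,0]], "yaw": [-10.5,-10.5,-10.5,-10.5,-10.5], "hand": [0.016,0.016,0.016,0.016,0.016]}}

```text
t: 9.82
eef_pos: [566.6, -0.4, 236.3]
tool_rot: [-0.002, 0.865, -0.501, 0.001]
ft_force: [0.2, -0.6, -0.3]
width: 0.187
finger_force: 0.0
```

{"api": "drive_tool", "payload": {"translation": [[0,0.014,0],[0,0.014,0],[0,0.014,0],[0,0.014,0],[0,0.014,0]], "yaw": [-10.5,-10.5,-10.5,-10.5,-10.5], "hand": [0.016,0.016,0.016,0.016,0.016]}}

```text
t: 10.45
eef_pos: [566.6, 69.6, 236.2]
tool_rot: [0.001, -0.554, 0.832, -0.001]
ft_force: [0.1, -0.1, -0.4]
width: 0.184
finger_force: 0.0
```

{"api": "drive_tool", "payload": {"translation": [[0,0.014,0],[0,0.014,0],[0,0.014,0],[0,0.014,0],[0,0.014,0]], "yaw": [-10.5,-10.5,-10.5,-10.5,-10.5], "hand": [0.016,0.016,0.016,0.016,0.016]}}

```text
t: 11.08
eef_pos: [566.6, 139.6, 236.2]
tool_rot: [0.001, -0.129, 0.992, -0.002]
ft_force: [0.4, -0.6, -0.8]
width: 0.188
finger_force: 0.0
```

{"api": "drive_tool", "payload": {"translation": [[-0.002,0.007,0],[-0.002,0,0],[0,0,0]], "yaw": [-7.7,-7.7,0], "hand": [0.016,0.016,0.016]}}

```text
t: 11.45
eef_pos: [562.5, 146.3, 236.2]
tool_rot: [0.0, 0.001, 1.0, -0.002]
ft_force: [-0.0, 0.7, -0.4]
width: 0.185
finger_force: 0.0
```

```bash
python3 st.py; python3 - <<'E'
from h import *
s=vision.capture("scene");c=vision.capture("top")
k=5;a=cv2.resize(s["frame"][60:160,325:405,::-1],None,fx=k,fy=k,interpolation=cv2.INTER_CUBIC)
b=cv2.resize(c["frame"][160:260,195:275,::-1],None,fx=k,fy=k,interpolation=cv2.INTER_CUBIC)
cv2.imwrite("pics/f.png",np.hstack([a,b]))
E
```

```text
[ 0.2567  0.2347  0.1027  1.4392 -0.0042  0.2586] [562.5376 146.3402 236.2228] [ 0.0003  0.001   1.     -0.0021] 0.1846979240326502 [-0.0225  0.6901 -0.3745]
[[ 0.002   0.0007]
 [ 1.     -0.0042]
 [-0.0042 -1.    ]]
```

View pics/f.png

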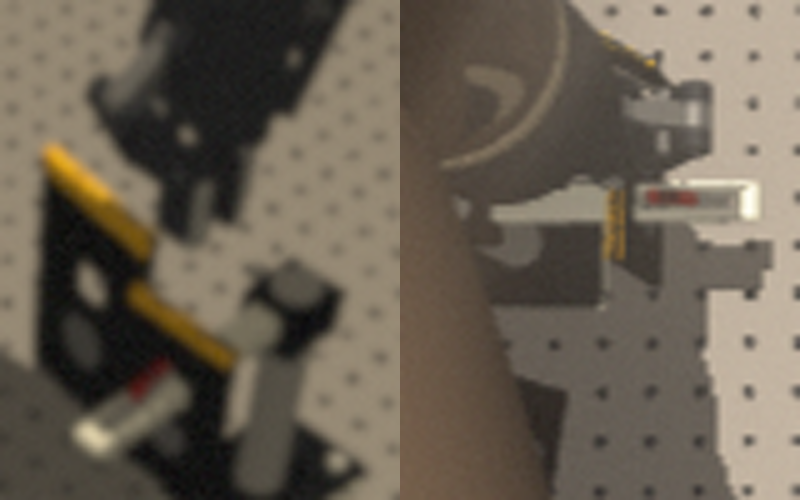

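```bash
python3 - <<'E'
from h import *
s=vision.capture("scene")
for P in([562.5,146.3,236.2],[562.5,138.3,236.2],[562.5,154.3,236.2],[562.5,124,236.2],[551.5,124,236.2],[573.5,124,236.2],[573.5,138.3,236.2],[573.5,154.3,236.2],[573.5,168.8,236.2],[562.5,145.4,186]): print(P,((proj(s,P)-[325,60]+.5)*5).round())
f=cv2.resize(s["frame"][75:125,345:395,::-1],None,fx=12,fy=12,interpolation=cv2.INTER_CUBIC)
f=np.clip(255*(f/255.)**.5,0,255).astype(np.uint8)
for y in(138.3,154.3,131.8,168.8):
  for x in (551.5,573.5):
    p=((proj(s,[x,y,236.2])-[345,75]+.5)*12).round().astype(int); cv2.circle(f,tuple(map(int,p)),3,(0,0,255),-1)
cv2.imwrite("pics/g.png",f)
E
```

```text
[562.5, 146.3, 236.2] [201. 229.]
[562.5, 138.3, 236.2] [188. 238.]
[562.5, 154.3, 236.2] [214. 221.]
[562.5, 124, 236.2] [164. 254.]
[551.5, 124, 236.2] [145. 241.]
[573.5, 124, 236.2] [184. 267.]
[573.5, 138.3, 236.2] [208. 251.]
[573.5, 154.3, 236.2] [234. 234.]
[573.5, 168.8, 236.2] [257. 218.]
[562.5, 145.4, 186] [187. 320.]
```

View pics/g.png

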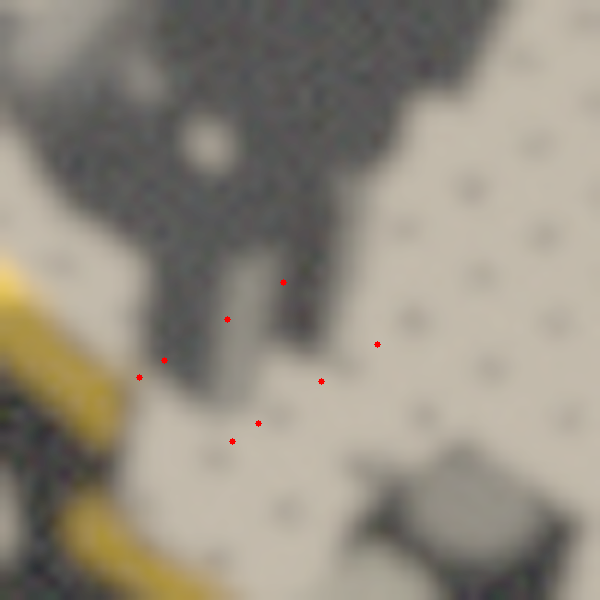

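The fingers straddle the plate in line, roughly where the projection puts them (within about 2 px). I'll centre on y≈145.6 and descend.

{"api": "drive_tool", "payload": {"translation": [[0,-0.0007,-0.02],[0,0,-0.016],[0,0,-0.012],[0,0,-0.01],[0,0,0]], "yaw": [0,0,0,0,0], "hand": [0.016,0.016,0.016,0.016,0.016]}}

```text
t: 12.22
eef_pos: [562.2, 145.4, 177.5]
tool_rot: [-0.0, 0.002, 1.0, -0.002]
ft_force: [0.2, -0.4, -0.3]
width: 0.189
finger_force: 0.0
```

{"api": "drive_tool", "payload": {"translation": [[0,0,-0.003],[0,0,-0.003],[0,0,0]], "yaw": [0,0,0], "hand": [0.016,0.016,0.016]}}

```text
t: 12.6
eef_pos: [562.5, 145.5, 172.3]
tool_rot: [0.0, 0.002, 1.0, -0.002]
ft_force: [0.3, 1.2, -0.2]
width: 0.186
finger_force: 0.0
```

{"api": "drive_tool", "payload": {"translation": [[0,0,-0.002],[0,0,-0.002],[0,0,0]], "yaw": [0,0,0], "hand": [0.016,0.016,0.016]}}

```text
t: 12.98
eef_pos: [562.4, 145.5, 168.1]
tool_rot: [0.0, 0.002, 1.0, -0.002]
ft_force: [-0.2, 0.3, 0.3]
width: 0.186
finger_force: 0.0
```

{"api": "drive_tool", "payload": {"translation": [[0,0,-0.002],[0,0,0]], "yaw": [0,0], "hand": [0.016,0.016]}}

```text
t: 13.22
eef_pos: [562.5, 145.5, 166.1]
tool_rot: [0.0, 0.002, 1.0, -0.002]
ft_force: [0.1, -0.9, -0.2]
width: 0.187
finger_force: 0.0
```

{"api": "drive_tool", "payload": {"translation": [[0,0,-0.002],[0,0,0]], "yaw": [0,0], "hand": [0.016,0.016]}}

```text
t: 13.48
eef_pos: [562.7, 145.6, 164.5]
tool_rot: [0.001, 0.002, 1.0, -0.002]
ft_force: [0.0, 1.4, 2.1]
width: 0.189
finger_force: 0.9
```

{"api": "drive_tool", "payload": {"translation": [[0,0,-0.002],[0,0,0]], "yaw": [0,0], "hand": [0.016,0.016]}}

```text
t: 13.72
eef_pos: [562.7, 146.2, 162.7]
tool_rot: [0.001, 0.002, 1.0, -0.001]
ft_force: [-1.5, 3.7, 4.4]
width: 0.187
finger_force: 2.1
```

The sideways force looks like friction from the catch tip, which moves toward the plate as the keeper rotates. I'll follow it slightly in +y while pressing.

{"api": "drive_tool", "payload": {"translation": [[0,0.001,-0.001],[0,0.0003,-0.001],[0,0,0]], "yaw": [0,0,0], "hand": [0.016,0.016,0.016]}}

```text
t: 14.1
eef_pos: [562.7, 147.0, 160.3]
tool_rot: [0.001, 0.002, 1.0, -0.002]
ft_force: [0.7, 3.4, 4.6]
width: 0.188
finger_force: 2.1
```

{"api": "drive_tool", "payload": {"translation": [[0,0.0003,-0.001],[0,0.0002,-0.001],[0,0,0]], "yaw": [0,0,0], "hand": [0.016,0.016,0.016]}}

```text
t: 14.48
eef_pos: [562.6, 147.3, 158.2]
tool_rot: [0.0, 0.002, 1.0, -0.002]
ft_force: [0.7, 3.2, 3.5]
width: 0.186
finger_force: 2.0
```

{"api": "drive_tool", "payload": {"translation": [[0,0.0002,-0.001],[0,0.0002,-0.001],[0,0,0]], "yaw": [0,0,0], "hand": [0.016,0.016,0.016]}}

```text
t: 14.85
eef_pos: [562.6, 147.7, 156.2]
tool_rot: [0.0, 0.002, 1.0, -0.002]
ft_force: [0.6, 3.8, 3.7]
width: 0.187
finger_force: 2.0
```

{"api": "drive_tool", "payload": {"translation": [[0,0.0001,-0.001],[0,0,-0.001],[0,0,0]], "yaw": [0,0,0], "hand": [0.016,0.016,0.016]}}

```text
t: 15.22
eef_pos: [562.6, 147.9, 154.3]
tool_rot: [0.0, 0.002, 1.0, -0.002]
ft_force: [0.7, 3.6, 5.0]
width: 0.187
finger_force: 2.3
```

{"api": "drive_tool", "payload": {"translation": [[0,0,-0.0007],[0,-0.0005,0],[0,-0.0005,0],[0,0,0]], "yaw": [0,0,0,0], "hand": [0.016,0.014,0.012,0.011], "squeeze": 20}}

```text
t: 15.72
eef_pos: [562.5, 146.0, 153.4]
tool_rot: [0.0, 0.002, 1.0, -0.003]
ft_force: [0.6, -2.8, 3.9]
width: 0.128
finger_force: 1.7
```

{"api": "drive_tool", "payload": {"translation": [[0,-0.0005,-0.0003],[0,0,0],[0,0,0]], "yaw": [0,0,0], "hand": [0.01,0.009,0.009]}}

```text
t: 16.1
eef_pos: [562.4, 146.0, 153.1]
tool_rot: [0.0, 0.002, 1.0, -0.002]
ft_force: [0.6, -2.4, 2.9]
width: 0.104
finger_force: 1.6
```

{"api": "drive_tool", "payload": {"translation": [[0,0,-0.0005],[0,0,-0.0005],[0,0,0]], "yaw": [0,0,0], "hand": [0.009,0.009,0.009]}}

```text
t: 16.48
eef_pos: [562.4, 146.3, 152.2]
tool_rot: [0.0, 0.002, 1.0, -0.002]
ft_force: [-0.4, -2.0, 3.2]
width: 0.106
finger_force: 1.6
```

{"api": "drive_tool", "payload": {"translation": [[0,0,-0.0005],[0,0,0]], "yaw": [0,0], "hand": [0.009,0.009]}}

```text
t: 16.73
eef_pos: [562.4, 146.3, 151.7]
tool_rot: [0.0, 0.002, 1.0, -0.002]
ft_force: [-1.3, -2.1, 3.0]
width: 0.103
finger_force: 1.7
```

{"api": "drive_tool", "payload": {"translation": [[0,0,-0.0005],[0,0,0]], "yaw": [0,0], "hand": [0.009,0.009]}}

```text
t: 16.98
eef_pos: [562.5, 146.4, 151.3]
tool_rot: [0.0, 0.002, 1.0, -0.002]
ft_force: [0.0, -2.2, 3.1]
width: 0.104
finger_force: 1.8
```

{"api": "drive_tool", "payload": {"translation": [[0,0,-0.0005],[0,0,-0.0003],[0,0,0]], "yaw": [0,0,0], "hand": [0.009,0.009,0.009]}}

```text
t: 17.35
eef_pos: [562.5, 146.5, 150.5]
tool_rot: [0.0, 0.002, 1.0, -0.002]
ft_force: [-1.9, -1.1, 3.4]
width: 0.108
finger_force: 1.9
```

{"api": "drive_tool", "payload": {"translation": [[0,0,-0.0005],[0,0,0]], "yaw": [0,0], "hand": [0.009,0.009]}}

```text
t: 17.6
eef_pos: [562.5, 146.5, 150.5]
tool_rot: [0.001, 0.002, 1.0, -0.002]
ft_force: [-1.9, -0.2, 5.8]
width: 0.102
finger_force: 3.1
```

{"api": "drive_tool", "payload": {"translation": [[0,0,-0.0005],[0,0,0]], "yaw": [0,0], "hand": [0.009,0.009]}}

```text
t: 17.85
eef_pos: [562.5, 146.5, 150.4]
tool_rot: [0.001, 0.002, 1.0, -0.002]
ft_force: [-2.5, -2.4, 9.1]
width: 0.105
finger_force: 4.4
```

Arm top found at z≈150.5, about 9 N with soft contact. I'll back off to about 0.5 mm above it and grip.

{"api": "drive_tool", "payload": {"translation": [[0,0,0.0012],[0,-0.0003,0],[0,0,0]], "yaw": [0,0,0], "hand": [0.009,0.008,0.007]}}

```text
t: 18.23
eef_pos: [562.6, 145.9, 150.6]
tool_rot: [0.0, 0.002, 1.0, -0.002]
ft_force: [-0.3, -1.9, 3.1]
width: 0.082
finger_force: 1.8
```

{"api": "drive_tool", "payload": {"translation": [[0,0,0],[0,0,0],[0,0,0]], "yaw": [0,0,0], "hand": [0.005,0.003,0.001], "squeeze": 30}}

```text
t: 18.6
eef_pos: [562.7, 146.0, 150.7]
tool_rot: [0.0, 0.002, 1.0, -0.002]
ft_force: [1.2, -2.8, 2.9]
width: 0.052
finger_force: 31.0
```

Gripped (31 N). Now I'll rise 0.4 mm and draw toward the nose in small steps.

{"api": "drive_tool", "payload": {"translation": [[0,0,0.0004],[0,-0.001,0],[0,-0.001,0],[0,-0.001,0]], "yaw": [0,0,0,0], "hand": [0.001,0.001,0.001,0.001]}}

```text
t: 19.1
eef_pos: [562.7, 143.9, 151.4]
tool_rot: [0.001, 0.001, 1.0, -0.001]
ft_force: [-0.3, 5.7, 3.1]
width: 0.056
finger_force: 35.6
```

{"api": "drive_tool", "payload": {"translation": [[0,-0.001,0],[0,-0.001,0],[0,0,0]], "yaw": [0,0,0], "hand": [0.001,0.001,0.001]}}

```text
t: 19.48
eef_pos: [562.6, 141.4, 151.3]
tool_rot: [0.001, 0.002, 1.0, -0.002]
ft_force: [-0.6, 6.0, 4.0]
width: 0.059
finger_force: 36.7
```

{"api": "drive_tool", "payload": {"translation": [[0,-0.001,0],[0,-0.001,0],[0,-0.001,0]], "yaw": [0,0,0], "hand": [0.001,0.001,0.001]}}

```text
t: 19.85
eef_pos: [562.7, 138.6, 151.4]
tool_rot: [0.001, 0.002, 1.0, -0.001]
ft_force: [1.1, 5.8, 4.9]
width: 0.051
finger_force: 36.9
```

{"api": "drive_tool", "payload": {"translation": [[0,-0.001,0],[0,-0.001,0],[0,0,0]], "yaw": [0,0,0], "hand": [0.001,0.001,0.001]}}

```text
t: 20.23
eef_pos: [562.8, 136.6, 151.6]
tool_rot: [0.001, 0.002, 1.0, -0.001]
ft_force: [0.2, 6.4, 5.7]
width: 0.052
finger_force: 37.8
```

The plate's edge is now past the catch tip. Lift about 4 mm with the edge holding the keeper.

{"api": "drive_tool", "payload": {"translation": [[0,0,0.001],[0,0,0.001],[0,0,0.001],[0,0,0.001],[0,0,0]], "yaw": [0,0,0,0,0], "hand": [0.001,0.001,0.001,0.001,0.001]}}

```text
t: 20.85
eef_pos: [562.7, 135.8, 155.1]
tool_rot: [0.001, 0.002, 1.0, -0.002]
ft_force: [1.2, 2.0, 3.0]
width: 0.055
finger_force: 30.6
```

{"api": "drive_tool", "payload": {"translation": [[0,-0.0015,0],[0,-0.0015,0],[0,-0.0015,0],[0,0,0]], "yaw": [0,0,0,0], "hand": [0.001,0.001,0.001,0.001]}}

```text
t: 21.35
eef_pos: [562.4, 131.3, 155.1]
tool_rot: [0.0, 0.002, 1.0, -0.002]
ft_force: [-1.5, 2.6, 4.0]
width: 0.053
finger_force: 30.7
```

{"api": "drive_tool", "payload": {"translation": [[0,-0.002,0],[0,-0.002,0],[0,-0.002,0],[0,-0.002,0],[0,0,0]], "yaw": [0,0,0,0,0], "hand": [0.001,0.001,0.001,0.001,0.001]}}

```text
t: 21.98
eef_pos: [562.7, 123.4, 155.3]
tool_rot: [0.001, 0.002, 1.0, -0.002]
ft_force: [-0.0, 4.0, 5.7]
width: 0.053
finger_force: 30.7
```

{"api": "drive_tool", "payload": {"translation": [[0,-0.002,0],[0,-0.002,0],[0,-0.002,0],[0,-0.002,0],[0,0,0]], "yaw": [0,0,0,0,0], "hand": [0.001,0.001,0.001,0.001,0.001]}}

```text
t: 22.6
eef_pos: [562.8, 114.9, 155.3]
tool_rot: [0.001, 0.002, 1.0, -0.003]
ft_force: [0.2, 1.9, 5.7]
width: 0.057
finger_force: 32.3
```

Past the pad. Continue off the nose.

{"api": "drive_tool", "payload": {"translation": [[0,-0.003,0],[0,-0.003,0],[0,-0.003,0],[0,-0.003,0],[0,-0.003,0]], "yaw": [0,0,0,0,0], "hand": [0.001,0.001,0.001,0.001,0.001]}}

```text
t: 23.22
eef_pos: [562.0, 99.8, 154.1]
tool_rot: [-0.001, 0.002, 1.0, -0.003]
ft_force: [0.2, -0.6, -0.6]
width: 0.054
finger_force: 30.0
```

{"api": "drive_tool", "payload": {"translation": [[0,-0.005,0],[0,-0.006,0],[0,-0.007,0],[0,-0.007,0],[0,-0.007,0]], "yaw": [0,0,0,0,0], "hand": [0.001,0.001,0.001,0.001,0.001]}}

```text
t: 23.85
eef_pos: [562.6, 68.0, 155.2]
tool_rot: [0.0, 0.002, 1.0, -0.002]
ft_force: [-0.7, -0.6, -0.9]
width: 0.052
finger_force: 30.0
```

{"api": "drive_tool", "payload": {"translation": [[0,-0.008,0],[0,-0.01,0],[0,-0.015,0.01],[0,0,0]], "yaw": [0,0,0,0], "hand": [0.001,0.001,0.001,0.001]}}

```text
t: 24.35
eef_pos: [563.2, 34.3, 166.4]
tool_rot: [0.001, 0.003, 1.0, -0.002]
ft_force: [-0.4, 0.5, -0.3]
width: 0.05
finger_force: 30.0
```

```bash
python3 st.py
```

```text
[ 0.0631  0.2046 -0.0876  1.276  -0.0043  0.0683] [563.1995  34.3349 166.4151] [ 0.0014  0.0026  1.     -0.002 ] 0.05017596679801898 [-0.3518  0.4661 -0.3294]
[[ 0.0052  0.0028]
 [ 1.     -0.0041]
 [-0.0041 -1.    ]]
```

The plate is off and held. Move above the holder.

{"api": "drive_tool", "payload": {"translation": [[-0.003,-0.03,0.01],[-0.003,-0.04,0],[-0.003,-0.04,0],[-0.003,-0.04,0],[-0.003,-0.04,0]], "yaw": [-2,-2,-2,-2,-2], "hand": [0.001,0.001,0.001,0.001,0.001]}}

```text
t: 24.98
eef_pos: [547.5, -155.6, 175.3]
tool_rot: [0.001, 0.089, 0.996, -0.002]
ft_force: [0.1, 0.0, -1.1]
width: 0.05
finger_force: 30.0
```

{"api": "drive_tool", "payload": {"translation": [[-0.003,-0.04,0],[-0.003,-0.03,0],[0,-0.023,0],[0,0,0]], "yaw": [-0.9,0,0,0], "hand": [0.001,0.001,0.001,0.001]}}

```text
t: 25.48
eef_pos: [541.6, -248.7, 174.9]
tool_rot: [0.0, 0.098, 0.995, -0.002]
ft_force: [0.2, 0.6, -1.7]
width: 0.054
finger_force: 30.0
```

```bash
python3 st.py; python3 - <<'E'
from h import *
s=vision.capture("scene");c=vision.capture("top")
o=sensors.observe();T=np.array(o["eef_pos"]);th=-0.19
ux=np.array([np.cos(th),np.sin(th),0]);uy=np.array([-ux[1],ux[0],0]);z=np.array([0,0,1.])
C=T-18.7*z
k=6;oo=(185,185)
f=cv2.resize(s["frame"][oo[1]:oo[1]+100,oo[0]:oo[0]+70,::-1],None,fx=k,fy=k,interpolation=cv2.INTER_CUBIC)
f=np.clip(255*(f/160.)**.5,0,255).astype(np.uint8)
g=f.copy()
q=[C+ux*a*30+z*b*52.5 for a,b in((1,1),(1,-1),(-1,-1),(-1,1))]
def d(im,P,col): cv2.polylines(im,[np.array([((proj(s,p)-oo+.5)*k) for p in P]).round().astype(int)],True,col,1)
d(g,q,(0,0,255))
M=np.array([542.5,-248.5,76]);d(g,[M+ux*a*33+uy*b*9 for a,b in((1,1),(1,-1),(-1,-1),(-1,1))],(0,255,0))
cv2.imwrite("pics/k.png",cv2.resize(np.hstack([f,g]),None,fx=.95,fy=.95))
E
```

```text
[-0.4287  0.2637  0.0061  1.3114 -0.0036 -0.2331] [ 541.6299 -248.6918  174.9275] [ 0.0003  0.0976  0.9952 -0.002 ] 0.053840577717115486 [ 0.2069  0.5576 -1.7007]
[[ 0.1943  0.0001]
 [ 0.9809 -0.004 ]
 [-0.0039 -1.    ]]
```

View pics/k.png

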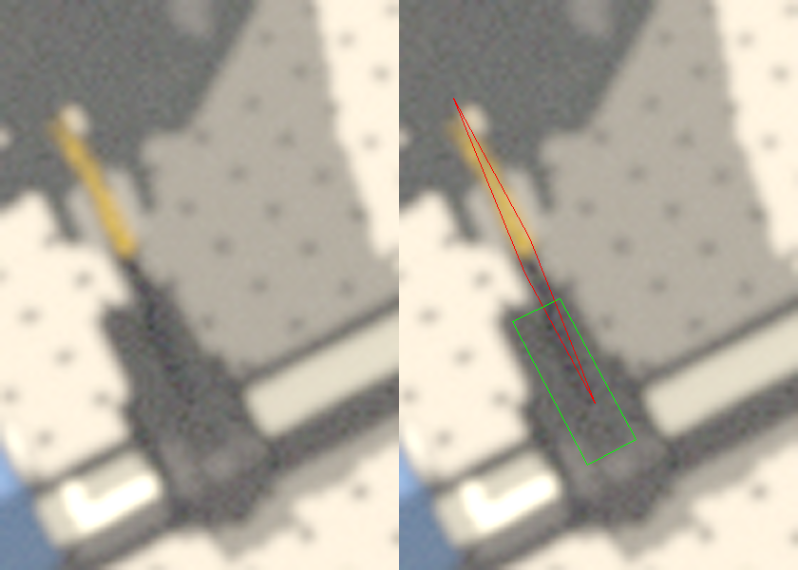

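The plate hangs in line with the slot direction. Its yellow edge (left crop, 62,125 to 128,250) and the holder's outline show the same ~1.5 px local camera offset, so they agree with each other. I'll lower the plate by feel.

{"api": "drive_tool", "payload": {"translation": [[0,0,-0.01],[0,0,-0.01],[0,0,-0.007],[0,0,0]], "yaw": [0,0,0,0], "hand": [0.001,0.001,0.001,0.001]}}

```text
t: 26.08
eef_pos: [541.1, -247.0, 147.1]
tool_rot: [-0.001, 0.096, 0.995, -0.002]
ft_force: [-0.4, -0.3, -0.1]
width: 0.057
finger_force: 30.0
```

{"api": "drive_tool", "payload": {"translation": [[0,0,-0.002],[0,0,-0.002],[0,0,0]], "yaw": [0,0,0], "hand": [0.001,0.001,0.001]}}

```text
t: 26.45
eef_pos: [541.5, -247.5, 144.1]
tool_rot: [0.0, 0.097, 0.995, -0.002]
ft_force: [-0.9, 0.0, -0.7]
width: 0.054
finger_force: 30.0
```

{"api": "drive_tool", "payload": {"translation": [[0,0,-0.002],[0,0,-0.001],[0,0,0]], "yaw": [0,0,0], "hand": [0.001,0.001,0.001]}}

```text
t: 26.82
eef_pos: [541.5, -247.5, 141.0]
tool_rot: [0.0, 0.097, 0.995, -0.002]
ft_force: [0.5, -0.0, -1.3]
width: 0.052
finger_force: 30.0
```

{"api": "drive_tool", "payload": {"translation": [[0,0,-0.0015],[0,0,-0.0015],[0,0,0]], "yaw": [0,0,0], "hand": [0.001,0.001,0.001]}}

```text
t: 27.2
eef_pos: [541.4, -247.4, 137.9]
tool_rot: [0.0, 0.097, 0.995, -0.002]
ft_force: [0.5, -0.1, -1.2]
width: 0.054
finger_force: 30.0
```

{"api": "drive_tool", "payload": {"translation": [[0,0,-0.0015],[0,0,-0.0015],[0,0,0]], "yaw": [0,0,0], "hand": [0.001,0.001,0.001]}}

```text
t: 27.58
eef_pos: [541.4, -247.4, 134.9]
tool_rot: [0.0, 0.097, 0.995, -0.002]
ft_force: [-0.3, -0.2, 0.0]
width: 0.054
finger_force: 30.0
```

{"api": "drive_tool", "payload": {"translation": [[0,0,-0.002],[0,0,-0.002],[0,0,-0.002],[0,0,0]], "yaw": [0,0,0,0], "hand": [0.001,0.001,0.001,0.001]}}

```text
t: 28.08
eef_pos: [541.4, -247.4, 128.8]
tool_rot: [0.0, 0.097, 0.995, -0.002]
ft_force: [-0.1, 0.4, -1.2]
width: 0.052
finger_force: 30.0
```

{"api": "drive_tool", "payload": {"translation": [[0,0,-0.002],[0,0,-0.002],[0,0,-0.002],[0,0,0]], "yaw": [0,0,0,0], "hand": [0.001,0.001,0.001,0.001]}}

```text
t: 28.58
eef_pos: [541.4, -247.4, 122.9]
tool_rot: [0.0, 0.097, 0.995, -0.002]
ft_force: [0.3, 0.6, -0.5]
width: 0.054
finger_force: 30.0
```

{"api": "drive_tool", "payload": {"translation": [[0,0,-0.002],[0,0,-0.002],[0,0,-0.002],[0,0,0]], "yaw": [0,0,0,0], "hand": [0.001,0.001,0.001,0.001]}}

```text
t: 29.08
eef_pos: [541.4, -247.4, 116.8]
tool_rot: [0.0, 0.097, 0.995, -0.002]
ft_force: [-0.4, 0.5, -0.4]
width: 0.056
finger_force: 30.0
```

{"api": "drive_tool", "payload": {"translation": [[0,0,-0.0015],[0,0,-0.0015],[0,0,-0.001],[0,0,0]], "yaw": [0,0,0,0], "hand": [0.001,0.001,0.001,0.001]}}

```text
t: 29.58
eef_pos: [541.5, -247.5, 113.0]
tool_rot: [0.0, 0.097, 0.995, -0.002]
ft_force: [-0.6, 0.8, -1.1]
width: 0.052
finger_force: 30.0
```

{"api": "drive_tool", "payload": {"translation": [[0,0,-0.0007],[0,0,-0.0007],[0,0,0]], "yaw": [0,0,0], "hand": [0.001,0.001,0.001]}}

```text
t: 29.95
eef_pos: [541.5, -247.5, 111.6]
tool_rot: [0.0, 0.097, 0.995, -0.002]
ft_force: [-0.2, -0.1, -0.4]
width: 0.058
finger_force: 30.0
```

{"api": "drive_tool", "payload": {"translation": [[0,0,-0.0005],[0,0,-0.0005],[0,0,0]], "yaw": [0,0,0], "hand": [0.001,0.001,0.001]}}

```text
t: 30.32
eef_pos: [541.6, -247.5, 111.5]
tool_rot: [0.001, 0.097, 0.995, -0.002]
ft_force: [-1.6, 1.6, 5.0]
width: 0.057
finger_force: 30.9
```

The plate bottomed at z≈111.5, which is what the geometry predicts. Release and rise.

{"api": "drive_tool", "payload": {"translation": [[0,0,0.0005],[0,0,0],[0,0,0],[0,0,0]], "yaw": [0,0,0,0], "hand": [0.008,0.014,0.02,0.025]}}

```text
t: 30.82
eef_pos: [541.5, -247.5, 111.0]
tool_rot: [0.0, 0.097, 0.995, -0.002]
ft_force: [0.3, 0.2, -0.7]
width: 0.293
finger_force: 0.0
```

{"api": "drive_tool", "payload": {"translation": [[0,0,0.002],[0,0,0.01],[0,0,0.02],[0,0,0.03],[0,0,0.03]], "yaw": [0,0,0,0,0], "hand": [0.025,0.025,0.025,0.025,0.025]}}

```text
t: 31.45
eef_pos: [541.5, -247.5, 204.9]
tool_rot: [0.0, 0.097, 0.995, -0.002]
ft_force: [0.3, 0.4, 0.6]
width: 0.298
finger_force: 0.0
```

{"api": "drive_tool", "payload": {"translation": [[-0.05,0.03,0.02],[-0.05,0.03,0],[-0.05,0.03,0],[-0.05,0.03,0],[0,0,0]], "yaw": [0,0,0,0,0], "hand": [0.025,0.025,0.025,0.025,0.025]}}

```text
t: 32.08
eef_pos: [338.9, -126.0, 224.7]
tool_rot: [0.001, 0.096, 0.995, -0.002]
ft_force: [-0.2, -0.6, 1.0]
width: 0.295
finger_force: 0.0
```

```bash
python3 - <<'E'
from h import *
import pickle
c=vision.capture("top");s=vision.capture("scene");np.set_printoptions(precision=1,suppress=True)
c0,s0=pickle.load(open("cs.pkl","rb"))
pts=[]
for cam,(x0,y0,x1,y1) in((c,(385,180,440,250)),(s,(170,180,260,290))):
    f=cam["frame"].astype(int)[y0:y1,x0:x1]; m=((f[...,0]-f[...,2]>60)&(f[...,0]>90)).astype(np.uint8)
    n,l,st,ce=cv2.connectedComponentsWithStats(m); i=[j for j in range(1,n) if st[j,4]>5]
    for j in i:
        print(st[j],ce[j]+[x0,y0], "minrect",cv2.minAreaRect(np.argwhere(l==j)[:,::-1].astype(np.float32)))
        if j==max(i,key=lambda k:st[k,4]): pts.append((cam,ce[j]+[x0,y0]))
if len(pts)==2: print("tri",tri(pts),"expected ~[542,-248,145]"); print("top@145",atz(c,pts[0][1],145))
for q in("lens","mirror","driver","plate_center","keeper"):
    print(q,[(np.round(r["pixel"],1).tolist(),round(r["confidence"],2)) for r in vision.look_for(q,c)[:3]])
E
```

```text
[33 15  4  3  9] [419.7 195.9] minrect ((34.75, 15.750000953674316), (2.1213202476501465, 2.8284268379211426), 45.0)
[32 19  5  8 22] [418.6 202.3] minrect ((34.0, 22.5), (4.0, 7.0), 0.0)
[31 27  4  4 13] [417.3 208.8] minrect ((32.5, 28.5), (3.0, 3.0), 90.0)
[29 32  6 10 32] [416.2 216.6] minrect ((31.513511657714844, 36.41891860961914), (3.7811765670776367, 9.535140991210938), 9.462322235107422)
[30 41  5  6 18] [201.9 223.2] minrect ((32.000003814697266, 43.000003814697266), (5.656853675842285, 2.8284268379211426), 45.0)
[35 47 11 18 77] [209.4 236. ] minrect ((39.14220428466797, 55.69266128540039), (19.234907150268555, 4.470084190368652), 61.69924545288086)
[ 0 86  2  6  8] [170.2 268.8] minrect ((0.5, 88.5), (5.0, 1.0), 90.0)
tri [ 528.2 -246.9  114.8] expected ~[542,-248,145]
top@145 [ 523.1 -242.7  145. ]
lens [([315.5, 124.1], 0.6)]
mirror [([221.4, 128.1], 0.81)]
driver [([323.6, 286.6], 0.66)]
plate_center [([216.6, 254.4], 0.92), ([418.2, 209.6], 0.8), ([243.4, 173.0], 0.41)]
keeper [([253.1, 201.4], 0.4)]
```

```bash
python3 - <<'E'
from h import *
c=vision.capture("top");s=vision.capture("scene")
np.set_printoptions(precision=1,suppress=True)
def ctr(cam,b):
    x0,y0,x1,y1=b;f=cam["frame"].astype(int)[y0:y1,x0:x1];p=np.argwhere((f[...,0]-f[...,2]>45)&(f[...,0]>70))[:,::-1];return (p.min(0)+p.max(0))/2+[x0,y0]
a,b=ctr(c,(408,185,428,230)),ctr(s,(195,215,222,250));print(a,b,tri([(c,a),(s,b)]),atz(c,a,145))
print(env.job_done())
E
```

```text
[418.5 207.5] [207.5 233. ] [ 542.9 -248.5  147. ] [ 543.4 -248.7  145. ]
the job is handed in; nothing more can be done
None
```

I drew the plate off the hook with the keeper held down, lowered it home in the slotted holder, released it and handed the job in; the hand-in returned no verdict, and I inferred rather than saw that the keeper sprang shut behind it.

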